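# Isolate the pin driver and hold the hinge leaf in register

## Robot

A 6-joint arm with a two-finger parallel gripper is mounted at the origin on the work surface. World frame = base frame: x ahead of the robot, y to its left, z up, the work surface at z = 0. Lengths are in m, angles in rad, forces in N, time in s.
With the tool pointing down it reaches from about 0.35 to 0.775 m from the base axis. Payload 5.5 kg.
Tool frame: the origin (TCP) lies between the finger pads; the fingertips stand 19 mm ahead of it and the grasp point (between the pads) is the TCP; y points along the fingers, z is the direction in which the jaws open and shut, and the axes are right-handed (so a half turn about y gives the same grasp; the last joint's range is limited). The gripper opens to 85 mm and grips with 20 to 120 N. Pads are 22 mm wide; open, the fingers measure 114 mm over their backs; the gripper's body (76 mm by 85 mm) begins 54 mm behind the grasp point. The pads swing forward as they close: fully open they stand 13 mm farther back than shut.
Start: joints at [1.087, 0.313, 0.046, 1.304, 0, 1.431], TCP at [0.194, 0.541, 0.25] pointing down, gripper open.
Joint ranges: [-2.76, 2.76], [-0.86, 1.69], [-1.03, 1.26], [-2.2, 2.34], [-1.47, 1.5], [-3.14, 3.14]. Speed limits (rad/s): [2.57, 2.57, 3.14, 3.14, 3.14, 3.14].

## Interface

Orientations are given as a 3x3 rotation matrix whose columns are the frame's x, y, z axes.
In Python, from workcell import robot gives the robot as it stands.
- The arm moves only by the tool jog_arm, never from a script. Its argument "steps" is a list of rows, each a list of 6 numbers: the shift along the tool's x, y, z normalised to -1 to 1, where 1 is 0.1 m, then the turn, a rotation vector about the tool's x, y, z normalised to -1 to 1, where 1 is 120 degrees. A call has exactly 5 rows; each row shifts and turns the commanded pose from where the row before left it, along the tool's axes as they then stand; what a row does not reach is not made up. A row lasts 1/10 s, in which the tool goes at most 50 mm and 8.59 degrees, less where a joint would pass 70% of its speed; a pose out of reach is approached as far as the arm can. A call with a number of a shift or a turn outside -1 to 1 is refused whole. A call with a gripper value outside its range is refused whole. "gripper" is the closure, from 0 (fully open) to 1 (shut), set as the call begins (left out, the last holds). The fingers move at their own pace and stop on an object; the grip force is fixed at half the most. Time passes only in rows, so rows that do not move let the fingers close, or fill a call up. It gives the time, the measured TCP pose, the force and the opening at its end, in the units of the state.
- robot.state(): the state, without advancing time (a new reading comes with each control period).
- robot.snapshot(name): name is "side" or "top" or "wrist"; returns a dict with "color" (384x512x3 uint8, red, green, blue), "z_map" (384x512 float32, m along the optical axis (not along the pixel's ray), 0 where there is no reading), "fx", "fy", "cx", "cy" (pixels), "R" (3x3) and "t" (3): a world point X has camera coordinates R X + t. Camera axes: x right, y down, z forward; pixel columns grow to the right and rows downward; lengths in m; the calibration is good to about 2 mm. A picture is of the moment at which its call begins.
- robot.sign_off(): hands the job in, once; it reports no verdict.
Trained networks look in a picture, given as the dict that the camera call returned (one of the last four; its "shot" number tells which), for a name from the list of things; names that differ only in an ending like _2 or _b are one class to them, and where a whole thing is asked for, a point or a joint stands for the part that bears it (a point fixed in the world has none). Each returns a list of dicts, best first, with "confidence" (0 to 1); they miss things now and then, are a little off and sometimes report something else, mostly with a low value. They report only what shows in the picture. A call takes as long as a camera call. They do not tell look-alikes from the thing itself.
- robot.look_for(picture, label): "bbox" ([left, top, width, height] in pixels, round what is visible of it).
- robot.mark_of(picture, label): "uv" ([column, row] in pixels: a listed point, or the origin of a listed thing).
The state is a dict: "clock": time; "joint_positions": joint angles; "joint_velocities": joint speeds; "joint_efforts": joint torques, N m; "tool_pos": TCP position; "eef_rot": TCP orientation; "wrist_force": force on the tool from outside, world axes, zero at the start; "moment": the same for the moment, N m; "width": finger opening in m.
Only numpy, scipy, OpenCV 4.12 (cv2) and the standard library are available. Lean on these libraries where they do the work, as an engineer would, in place of code of your own. Each camera call takes 0.05 s, during which the arm holds its last target. There are 200 camera calls.

## Task

Make the pin driver safe by flipping its isolator lever over from the red side (on) to the green side (off). Then pick up the loose wooden rail with the hinge leaf, bring its single knuckle between the two knuckles on the jamb block so that the three bores line up for the pin, rail level with its leaf on top and on the open side of the jamb, and finish while holding it there in the gripper: clear of the bench, gently, not leaning or pushing on the jamb. Leave the isolator off and do not disturb anything else on the bench.

Things in the scene. Friction and masses are not known exactly. Their poses are not given: they have to be found in the camera images.
- jamb: Fixed fixture: dark wood block 90 (x) x 130 (y), 98 mm high; origin under its centre. A brass leaf on top has two knuckles overhanging the open side (-x, to the robot at yaw 0). A pin driver (dark cylinder 28 mm thick along the bore axis, y = +70 to +115 mm, 8 mm nose down to y = +52) stands beside them on a blue bracket. Nothing rises above 116 mm.
- jamb_bore (a point): Middle of the 30 mm gap between the two fixed knuckles, on their bore axis: 100 mm up, 61 mm to -x of the jamb's origin. Axes: y along the bore (level), z up, +x into the jamb block, whose face is 16 mm away. Each knuckle: tube 22 mm long, 22 mm outside, 14 mm bore. When done, rail_bore is at this point, rail axes parallel to these.
- rail_center (a point): Centre of the loose rail's pale wood block, 80 (x) x 40 (y) x 44 (z) mm, gripped across its 40 mm width (y); half-way up, 22 mm above the bench when it lies there, leaf upward. A 4 mm brass leaf lies on its top. Rail with leaf weighs about 0.27 to 0.42 kg. Axes: x towards the knuckle, y along the bore, z up.
- rail_bore (a point): Centre of the rail's single brass knuckle (tube 22 mm long, 22 mm outside, 14 mm bore along y), 56 mm to +x of rail_center and 24 mm above it; same axes as the rail. The wood block's end is 16 mm to -x of this point.
- rail: The loose rail; origin at the centre of the wood block's underside, axes as rail_center.
- isolator: Fixed grey isolator box 110 (x) x 80 (y) x 50 (z) mm, origin at the centre of its underside; x points from the red (on) patch to the green (off) patch on its top. The lever's pivot is at x = 0, y = 0, 58 mm up, between two dark cheeks 16 mm high along x, up to 66 mm above the bench.
- switch (a joint): Isolator lever angle: 0 = on (leaning 0.6 rad from upright to the isolator's -x, red side), 1.2 = off (leaning 0.6 rad to +x, green side). Over-centre: it falls by its own weight to the side it leans to; pushing it just past upright takes about 1 N, then it meets a hard stop.
- switch_tip (a point): End of the lever's black handle, 65 mm from the pivot; the handle is 18 mm thick over the outer 29 mm of the lever, below that a 10 mm steel rod.
- tray: Loose grey tray 130 x 100 x 22 mm, a bystander; origin at the centre of its underside.
- pin: Steel hinge pin 8 x 76 mm lying in the tray, for later: a bystander; origin under its middle.
- bottle: Clear bottle with yellow label, 54 mm in diameter, 130 mm high, a bystander; origin under its centre.
- jar: Amber jar with steel cap, 60 mm in diameter, 60 mm high, a bystander; origin under its centre.
- handpiece: Metal rotary handpiece 28 x 130 mm lying on the bench, a bystander; origin under its middle.
- offcut: Pale wood offcut 45 x 45 x 30 mm, a bystander; origin under its centre.
- driver: Screwdriver lying on the bench, a bystander.
- cup: White cup 70 mm in diameter, 80 mm high, a bystander; origin under its centre.
Things that resemble listed ones, but are neither listed nor needed, are in the scene too. What is meant by the isolator is not yellow, and is the smaller of those in its own colour.

How it is judged:
On the way, in this order (a step that is already met when the one before it is completed fails the run):
1. the isolator lever is over at off while the rail still lies on the bench (value of joint switch above 1.05 rad and height (world z) of rail_center below 0.035 m), for 0.2 s.
2. the rail is picked up in the gripper (height (world z) of rail_center above 0.05 m and contact force between rail and the fingers above 2 N), for 0.2 s.
At the end, for the whole second after the job is handed in: Bore centres within 4 mm across and in height, 5.5 mm along the gap; bores parallel within 0.09 rad, rail level within 0.1 rad, leaf up, on the jamb's open side; rail still, held by the fingers alone, off the bench, under 2.5 N on the jamb; isolator off (x of rail_bore in the frame of jamb_bore between -0.004 and 0.004 m and z of rail_bore in the frame of jamb_bore between -0.004 and 0.004 m and y of rail_bore in the frame of jamb_bore between -0.0055 and 0.0055 m and angle between the y axis of rail_bore and the y axis of jamb_bore, either way round below 0.09 rad and angle between rail_bore's own z axis and vertical below 0.1 rad and x of rail_center in the frame of jamb_bore below -0.03 m and contact force between rail and the fingers above 2 N and contact force between rail and jamb below 2.5 N and height (world z) of rail_center above 0.06 m and value of joint switch above 1.05 rad and linear speed of rail below 0.02 m/s); the arm keeps its last pose, push and grip.
It fails at once if a bystander is pushed more than 30 mm (distance of any of tray, bottle, jar, handpiece, offcut, driver, cup, pin from where it was at the start of the episode above 0.03 m).
It fails at once if the rail is rammed against the jamb (over 20 N) (contact force between rail and jamb above 20 N).
It also fails if it takes over 58 s, if anything falls off the work surface, if the arm or the gripper's body presses on something with over 40 N, if the wrist force passes 120 N, or if a joint passes its speed limit or range.

## Working session

There is one attempt and no reset: what is moved stays moved. The work goes in short steps, Python scripts to look and compute and a tool call to move; the robot and the scene stay as the last step left them, time stands still between calls to the robot, and variables do not carry over. Pictures are saved under pics/ and viewed, about 8 in all and at most 12, crops included, and the job is handed in when it is done.

Besides the shell and the picture viewer there is one more tool, called after "Call:" as name(argument=value, ...) on one line, values as JSON. jog_arm: Moves the arm, as the interface text tells. Its arguments: {"type":"object","properties":{"steps":{"type":"array","items":{"type":"array","items":{"type":"number"}}},"gripper":{"type":"number"}},"required":["steps"]}

```bash
mkdir -p pics; ls; cat > h.py <<'E'
import numpy as np, cv2
from workcell import robot
def world(p,u,v,z=None):
    if z is None: z=p["z_map"][int(round(v)),int(round(u))]
    c=np.array([(u-p["cx"])/p["fx"]*z,(v-p["cy"])/p["fy"]*z,z]); return np.array(p["R"]).T@(c-np.array(p["t"]))
def onplane(p,u,v,h):
    R=np.array(p["R"]);t=np.array(p["t"]);d=R.T@np.array([(u-p["cx"])/p["fx"],(v-p["cy"])/p["fy"],1]);o=-R.T@t
    return o+d*(h-o[2])/d[2]
def cloud(p):
    z=p["z_map"];v,u=np.mgrid[:z.shape[0],:z.shape[1]]
    c=np.stack([(u-p["cx"])/p["fx"]*z,(v-p["cy"])/p["fy"]*z,z],-1); return (c-np.array(p["t"]))@np.array(p["R"])
def save(p,n,crop=None,s=1.5):
    im=p["color"][...,::-1]
    if crop: l,t,w,h=crop; im=im[t:t+h,l:l+w]
    cv2.imwrite(f"pics/{n}.png",cv2.resize(im,None,fx=s,fy=s,interpolation=cv2.INTER_CUBIC))
E
python3 - <<'E'
from h import *
np.set_printoptions(precision=3,suppress=True)
s=robot.state();print(s["tool_pos"],s["eef_rot"],s["clock"])
for n in ("top","side"):
    p=robot.snapshot(n);save(p,n+"0");C=cloud(p)
    np.savez(n+"0.npz",**{k:v for k,v in p.items() if not isinstance(v,str)})
    for l in ("isolator","switch_tip","rail_center","rail_bore","jamb_bore","jamb"):
        for m in robot.mark_of(p,l): 
            u,v=m["uv"];print(n,l,np.round(m["uv"]),round(m["confidence"],2), C[int(min(383,max(0,v))),int(min(511,max(0,u)))])
E
```

```text
pics
[0.194 0.541 0.249] [[ 0.941 -0.001  0.337]
 [-0.337 -0.002  0.941]
 [-0.    -1.    -0.002]] 0.0
top isolator [201. 257.] 0.76 [0.327 0.142 0.073]
top isolator [412. 252.] 0.75 [ 0.356 -0.501  0.092]
top isolator [357. 221.] 0.57 [ 0.448 -0.341  0.069]
top switch_tip [199. 275.] 0.66 [0.284 0.131 0.175]
top switch_tip [366. 231.] 0.65 [ 0.417 -0.359  0.119]
top switch_tip [433. 266.] 0.48 [ 0.319 -0.54   0.15 ]
top rail_center [148. 219.] 0.78 [0.443 0.318 0.048]
top rail_center [146. 150.] 0.6 [0.667 0.329 0.06 ]
top rail_bore [152. 201.] 0.92 [0.504 0.319 0.005]
top jamb_bore [247. 169.] 0.85 [0.611 0.003 0.057]
top jamb [239. 157.] 0.78 [0.637 0.027 0.105]
top jamb [402. 180.] 0.66 [ 0.59  -0.51   0.001]
side isolator [189. 211.] 0.83 [0.281 0.081 0.069]
side isolator [323. 307.] 0.66 [ 0.291 -0.567  0.073]
side isolator [308. 267.] 0.64 [ 0.408 -0.404  0.042]
side switch_tip [180. 186.] 0.67 [0.277 0.116 0.158]
side switch_tip [301. 245.] 0.41 [ 0.41  -0.37   0.114]
side switch_tip [322. 275.] 0.4 [ 0.308 -0.542  0.163]
side rail_center [188. 180.] 0.54 [0.424 0.306 0.045]
side rail_bore [203. 176.] 0.54 [0.502 0.299 0.044]
side rail_bore [302. 265.] 0.3 [ 0.4   -0.386  0.043]
side jamb [272. 196.] 0.44 [-0.019 -0.674  0.612]
```

View pics/top0.png

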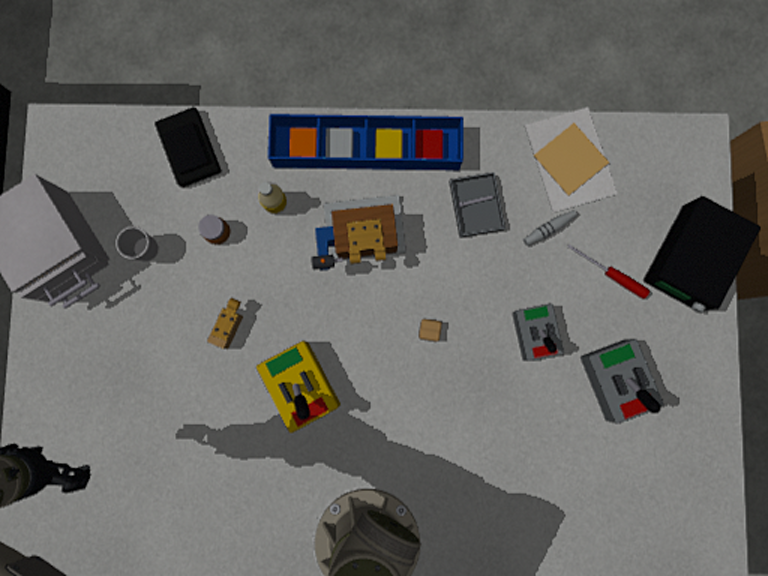

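View pics/side0.png

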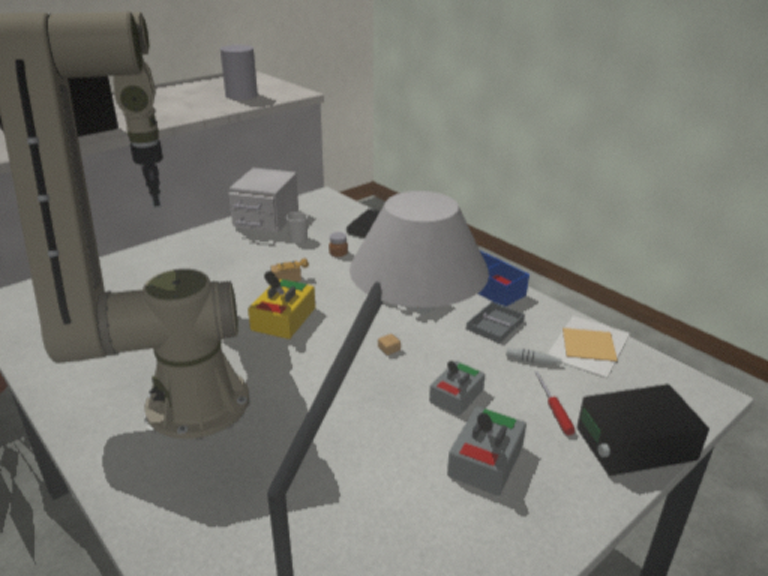

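The top view shows the wanted small grey isolator at pixel (540,333), red side towards the robot. The rail is at (225,323), with its knuckle at the upper end. The jamb is at (365,235), with knuckles at about (355,258) and (382,256) and its driver at (322,262). The side view agrees, but the lamp hides the jamb.

```bash
python3 - <<'E'
from h import *
np.set_printoptions(precision=4,suppress=True)
p=dict(np.load("top0.npz"));C=cloud(p);col=p["color"].astype(int)
def sel(x0,x1,y0,y1,z0,z1): return (C[...,0]>x0)&(C[...,0]<x1)&(C[...,1]>y0)&(C[...,1]<y1)&(C[...,2]>z0)&(C[...,2]<z1)
def rect(m,n):
    r=cv2.minAreaRect(C[m][:,:2].astype(np.float32)*1000);print(n,m.sum(),r,C[m][:,2].mean())
rect(sel(.35,.55,-.45,-.25,.04,.056),"iso top")
m=sel(.35,.55,-.45,-.25,.04,.056);R,G,B=np.moveaxis(col,-1,0)
red=m&(R>1.8*G)&(R>80);gr=m&(G>1.5*R)&(G>50)
print("red",C[red].mean(0),red.sum(),"green",C[gr].mean(0),gr.sum())
d=C[gr].mean(0)-C[red].mean(0);print("yaw iso",np.arctan2(d[1],d[0]))
t=sel(.35,.55,-.45,-.25,.09,.2);print("handle",C[t].mean(0),C[t].min(0),C[t].max(0))
rect(sel(.35,.6,.22,.42,.03,.052),"rail");rect(sel(.35,.6,.22,.42,.052,.08),"rail high")
rect(sel(.35,.6,.22,.42,.03,.08),"rail all")
rect(sel(.5,.8,-.12,.1,.09,.1),"jamb wood");rect(sel(.5,.8,-.12,.1,.085,.13),"jamb all")
rect(sel(.5,.8,-.06,.1,.1005,.104),"leaf")
brass=sel(.5,.8,-.12,.1,.08,.13)&(R>1.9*B)&(G>90);rect(brass,"brass")
E
```

```text
iso top 689 ((448.9559020996094, -356.2680358886719), (109.29724884033203, 81.23185729980469), 12.276594161987305) 0.05084193008316543
red [ 0.4082 -0.3594  0.0516] 63 green [ 0.4888 -0.3483  0.0519] 93
yaw iso 0.13643363279472143
handle [ 0.4208 -0.3608  0.1102] [ 0.4047 -0.3706  0.0945] [ 0.4353 -0.3525  0.1263]
rail 323 ((455.6623840332031, 310.49188232421875), (41.73562240600586, 106.56541442871094), 67.78186798095703) 0.04611639027949762
rail high 109 ((427.91754150390625, 260.5986633300781), (157.55796813964844, 83.76277160644531), 52.88908004760742) 0.060436793834779116
rail all 432 ((430.2782287597656, 263.34515380859375), (151.94473266601562, 105.85003662109375), 61.2844123840332) 0.04972964025062189
jamb wood 558 ((640.2006225585938, 26.86602783203125), (115.84610748291016, 152.95912170410156), 8.244998931884766) 0.09725137929321727
jamb all 1468 ((638.1661376953125, 29.29894256591797), (119.17513275146484, 158.35818481445312), 8.244998931884766) 0.10115023694663147
leaf 424 ((638.7387084960938, 19.00597381591797), (118.01725006103516, 135.9094696044922), 7.729330539703369) 0.10209466902720143
brass 320 ((630.461669921875, 13.95062255859375), (77.25959777832031, 71.13938903808594), 7.4166154861450195) 0.10397519686245464
```

```bash
cat > plan.py <<'E'
# usage: plan.py [max_step_m] x,y,z,yaw ...  -> rows in jog units from the measured pose; yaw = world angle of tool x, tool down
import sys; from h import *
from scipy.spatial.transform import Rotation as Ro
def Rd(y): c,s=np.cos(y),np.sin(y); return np.array([[c,0,-s],[s,0,c],[0,-1,0]]) # x fwd, y down, z = left
def go(wps,step=.04):
    s=robot.state();P=np.array(s["tool_pos"]);M=np.array(s["eef_rot"]);rows=[]
    for x,y,z,a in wps:
        T=np.array([x,y,z]);E=Rd(a);rv=Ro.from_matrix(M.T@E).as_rotvec()
        n=max(1,int(np.ceil(max(np.linalg.norm(T-P)/step,np.linalg.norm(rv)/.145)-1e-6)))
        dp=(T-P)/n
        for i in range(n):
            r=np.r_[M.T@dp/.1,rv/n/np.radians(120)];r=np.round(r,3);rows.append(r)
            P=P+M@r[:3]*.1;M=M@Ro.from_rotvec(r[3:]*np.radians(120)).as_matrix()
    while len(rows)%5: rows.append(np.zeros(6))
    for i in range(0,len(rows),5): print("["+",".join("["+",".join(f"{v+0:g}" for v in r)+"]" for r in rows[i:i+5])+"]")
if __name__=="__main__":
    st=float(sys.argv[1]); go([tuple(map(float,w.split(","))) for w in sys.argv[2:]],st)
E
python3 plan.py .045 .36,.33,.3,-.38
```

```text
[[0.325,-0.071,-0.204,0,0.002,0],[0.326,-0.071,-0.203,0,0.002,0],[0.327,-0.071,-0.202,0,0.002,0],[0.328,-0.071,-0.2,0,0.002,0],[0.329,-0.071,-0.199,0,0.002,0]]
[[0.329,-0.071,-0.197,0,0.002,0],[0.33,-0.071,-0.196,0,0.002,0],[0,0,0,0,0,0],[0,0,0,0,0,0],[0,0,0,0,0,0]]
```

```bash
python3 - <<'E'
from h import *
p=robot.snapshot("wrist");print(p["fx"],p["cx"],p["cy"]);R=np.array(p["R"]);t=np.array(p["t"]);s=robot.state()
M=np.array(s["eef_rot"]);o=-R.T@t;print("cam in tool",M.T@(o-s["tool_pos"]),"\naxes in tool\n",M.T@R.T)
E
```

```text
310.8309832633884 257.92915694912193 184.43190301861273
cam in tool [-0.07905739 -0.12378114  0.00028035] 
axes in tool
 [[ 4.14633362e-04  9.51906743e-01  3.06387630e-01]
 [ 1.05953236e-03 -3.06387903e-01  9.51906156e-01]
 [ 9.99999353e-01 -7.00644418e-05 -1.13561464e-03]]
```

```bash
python3 plan.py .045 .44,.32,.2,-.38
```

```text
[[0.383,0.063,-0.157,0,0.002,0],[0.384,0.063,-0.155,0,0.002,0],[0.384,0.063,-0.154,0,0.002,0],[0.385,0.063,-0.152,0,0.002,0],[0.386,0.063,-0.15,0,0.002,0]]
[[0.386,0.063,-0.149,0,0.002,0],[0.387,0.063,-0.147,0,0.002,0],[0.387,0.063,-0.146,0,0.002,0],[0,0,0,0,0,0],[0,0,0,0,0,0]]
```

Call:
jog_arm(steps=[[0.383,0.063,-0.157,0,0.002,0],[0.384,0.063,-0.155,0,0.002,0],[0.384,0.063,-0.154,0,0.002,0],[0.385,0.063,-0.152,0,0.002,0],[0.386,0.063,-0.15,0,0.002,0]])

```text
clock: 1.25
tool_pos: [0.3487, 0.4019, 0.2188]
eef_rot: [[0.934, 0.0, 0.357], [-0.357, 0.0, 0.934], [0.0, -1.0, 0.001]]
wrist_force: [1.1, 0.3, 0.4]
width: 0.0854
```

Call:
jog_arm(steps=[[0.386,0.063,-0.149,0,0.002,0],[0.387,0.063,-0.147,0,0.002,0],[0.387,0.063,-0.146,0,0.002,0],[0,0,0,0,0,0],[0,0,0,0,0,0]])

```text
clock: 1.75
tool_pos: [0.4405, 0.3191, 0.1996]
eef_rot: [[0.929, -0.001, 0.371], [-0.371, 0.0, 0.929], [-0.001, -1.0, -0.0]]
wrist_force: [-0.4, 0.5, 0.5]
width: 0.0854
```

```bash
python3 - <<'E'
from h import *
np.set_printoptions(precision=4,suppress=True)
p=robot.snapshot("wrist");save(p,"w_rail",s=1.2);np.savez("w_rail.npz",**{k:v for k,v in p.items() if not isinstance(v,str)})
C=cloud(p)
for l in ("rail_center","rail_bore"):
    for m in robot.mark_of(p,l): print(l,m["uv"],m["confidence"],onplane(p,*m["uv"],.022 if "cen" in l else .046))
m=(C[...,2]>.044)&(C[...,2]<.053)&(C[...,0]>.36)&(C[...,0]<.56)&(C[...,1]>.22)&(C[...,1]<.42)
print(m.sum(),cv2.minAreaRect(C[m][:,:2].astype(np.float32)*1000),C[m][:,2].mean())
m2=(C[...,2]>.053)&(C[...,2]<.075)&(C[...,0]>.36)&(C[...,0]<.56)&(C[...,1]>.22)&(C[...,1]<.42);print(m2.sum(),C[m2].mean(0))
# block only (leaf plane z .048)
E
python3 plan.py .045 .48,.1,.25,0 .50,0.01,.25,.13
```

```text
rail_center [257.6, 172.1] 0.66 [0.4447 0.3169 0.022 ]
rail_bore [254.5, 234.1] 0.75 [0.4964 0.293  0.046 ]
3260 ((434.5036315917969, 268.22430419921875), (135.98463439941406, 105.99674987792969), 64.05088806152344) 0.04776891309374878
849 [0.4198 0.2564 0.063 ]
[[0.198,-0.083,-0.317,0,-0.03,0],[0.178,-0.083,-0.329,0,-0.03,0],[0.157,-0.083,-0.339,0,-0.03,0],[0.135,-0.083,-0.349,0,-0.03,0],[0.113,-0.083,-0.356,0,-0.03,0]]
[[0.09,-0.083,-0.363,0,-0.03,0],[0.066,0,-0.3,0,-0.021,0],[0.053,0,-0.303,0,-0.021,0],[0.04,0,-0.305,0,-0.021,0],[0,0,0,0,0,0]]
```

View pics/w_rail.png

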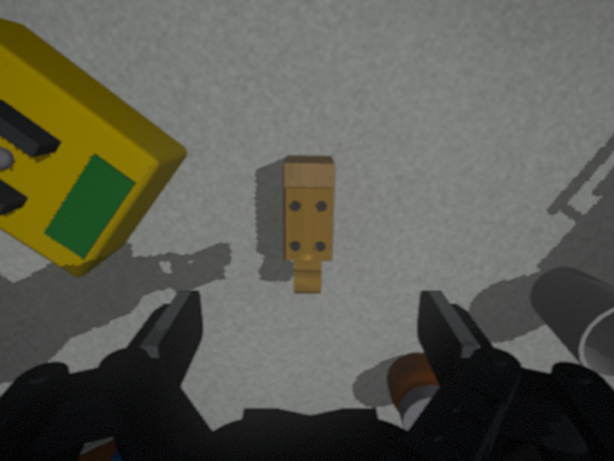

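The wrist view has the rail at about (308,215) with its knuckle at (308,277), nearly aligned with the tool. The yellow isolator and the jar are clear of the fingers.

Call:
jog_arm(steps=[[0.198,-0.083,-0.317,0,-0.03,0],[0.178,-0.083,-0.329,0,-0.03,0],[0.157,-0.083,-0.339,0,-0.03,0],[0.135,-0.083,-0.349,0,-0.03,0],[0.113,-0.083,-0.356,0,-0.03,0]])

```text
clock: 2.4
tool_pos: [0.4732, 0.1362, 0.2422]
eef_rot: [[0.998, 0.001, 0.057], [-0.057, 0.0, 0.998], [0.001, -1.0, 0.0]]
wrist_force: [0.7, 0.5, 0.6]
width: 0.0856
```

Call:
jog_arm(steps=[[0.09,-0.083,-0.363,0,-0.03,0],[0.066,0,-0.3,0,-0.021,0],[0.053,0,-0.303,0,-0.021,0],[0.04,0,-0.305,0,-0.021,0],[0,0,0,0,0,0]])

```text
clock: 2.9
tool_pos: [0.501, 0.0077, 0.25]
eef_rot: [[0.991, 0.001, -0.13], [0.13, -0.001, 0.991], [0.001, -1.0, -0.001]]
wrist_force: [-0.8, 1.0, 0.1]
width: 0.0856
```

```bash
python3 - <<'E'
from h import *
np.set_printoptions(precision=4,suppress=True)
def comp(m,seed):
    n,L=cv2.connectedComponents(m.astype(np.uint8),connectivity=4);return L==L[seed[1],seed[0]]
p=dict(np.load("w_rail.npz"));C=cloud(p)
m=comp((C[...,2]>.03)&(C[...,2]<.065),(257,185))
for z0,z1,n in((.043,.053,"leaf top"),(.04,.055,"b")):
    k=m&(C[...,2]>z0)&(C[...,2]<z1);print(n,k.sum(),cv2.minAreaRect(C[k][:,:2].astype(np.float32)*1000),C[k][:,2].mean())
k=m&(C[...,2]>.046); l=comp(k,(257,185));P=C[l][:,:2]
# width profile along axis
a=-.38; 
for a in (-.36,-.38,-.40,-.42):
    c,s=np.cos(a),np.sin(a);X=P@[c,s];Y=P@[-s,c];
    print(a,"y lo/hi by x-slices",[ (round(np.percentile(Y[(X>q)&(X<=q+.02)],2),4),round(np.percentile(Y[(X>q)&(X<=q+.02)],98),4)) for q in np.arange(X.min(),X.max()-.02,.02)],X.min(),X.max())
p=robot.snapshot("wrist");save(p,"w_jamb",s=1.2);np.savez("w_jamb.npz",**{k:v for k,v in p.items() if not isinstance(v,str)})
C=cloud(p)
for l,h in(("jamb_bore",.1),("jamb",.0)):
    for q in robot.mark_of(p,l): print(l,q["uv"],q["confidence"],onplane(p,*q["uv"],h))
E
python3 plan.py .045 .45,-.2,.23,.17 .37,-.372,.2,.19 .355,-.374,.101,.19
```

```text
leaf top 3603 ((455.6539306640625, 311.074462890625), (39.787925720214844, 105.36923217773438), 67.39603424072266) 0.047258245921714966
b 3822 ((455.6393127441406, 311.08050537109375), (40.030521392822266, 105.39187622070312), 67.50556945800781) 0.04723986374026453
-0.36 y lo/hi by x-slices [(np.float64(0.435), np.float64(0.4695)), (np.float64(0.4342), np.float64(0.4694)), (np.float64(0.4341), np.float64(0.4684)), (np.float64(0.4402), np.float64(0.4606))] 0.28181908627131597 0.36943465327932096
-0.38 y lo/hi by x-slices [(np.float64(0.4407), np.float64(0.4753)), (np.float64(0.4402), np.float64(0.4755)), (np.float64(0.4406), np.float64(0.4748)), (np.float64(0.4471), np.float64(0.4674))] 0.27288921471463723 0.36041117957741836
-0.4 y lo/hi by x-slices [(np.float64(0.4461), np.float64(0.481)), (np.float64(0.4461), np.float64(0.4813)), (np.float64(0.447), np.float64(0.4811)), (np.float64(0.4538), np.float64(0.4742))] 0.2634968940437823 0.35124354620910314
-0.42 y lo/hi by x-slices [(np.float64(0.4516), np.float64(0.4865)), (np.float64(0.4519), np.float64(0.4869)), (np.float64(0.4531), np.float64(0.4871)), (np.float64(0.4602), np.float64(0.4809))] 0.25399917812855494 0.34193542010548905
jamb_bore [248.5, 263.7] 0.92 [0.5947 0.0104 0.1   ]
jamb_bore [69.5, 293.4] 0.16 [ 0.6545 -0.1707  0.1   ]
jamb [252.7, 260.9] 0.63 [ 0.6524  0.0201 -0.    ]
[[-0.155,0.039,-0.404,0,-0.004,0],[-0.158,0.039,-0.403,0,-0.004,0],[-0.161,0.039,-0.401,0,-0.004,0],[-0.165,0.039,-0.4,0,-0.004,0],[-0.168,0.039,-0.399,0,-0.004,0]]
[[-0.217,0.06,-0.311,0,-0.001,0],[-0.218,0.06,-0.311,0,-0.001,0],[-0.218,0.06,-0.31,0,-0.001,0],[-0.219,0.06,-0.31,0,-0.001,0],[-0.22,0.06,-0.309,0,-0.001,0]]
[[-0.05,0.331,0.003,0,-0.001,0],[-0.05,0.331,0.003,0,-0.001,0],[-0.05,0.331,0.003,0,-0.001,0],[0,0,0,0,0,0],[0,0,0,0,0,0]]
```

View pics/w_jamb.png

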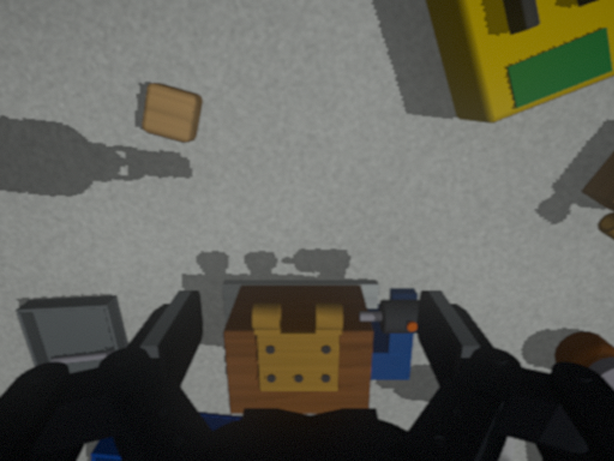

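The wrist view shows the jamb's two knuckles at about (267,315) and (329,315), with the pin driver's nose at (370,317). They lie level in the picture, so the jamb yaw is close to 0.13. Next is the isolator.

Call:
jog_arm(steps=[[-0.155,0.039,-0.404,0,-0.004,0],[-0.158,0.039,-0.403,0,-0.004,0],[-0.161,0.039,-0.401,0,-0.004,0],[-0.165,0.039,-0.4,0,-0.004,0],[-0.168,0.039,-0.399,0,-0.004,0]], gripper=1)

```text
clock: 3.55
tool_pos: [0.45, -0.2008, 0.2303]
eef_rot: [[0.984, 0.001, -0.176], [0.176, 0.0, 0.984], [0.001, -1.0, 0.0]]
wrist_force: [0.7, -1.1, 0.1]
width: 0.0123
```

Call:
jog_arm(steps=[[-0.217,0.06,-0.311,0,-0.001,0],[-0.218,0.06,-0.311,0,-0.001,0],[-0.218,0.06,-0.31,0,-0.001,0],[-0.219,0.06,-0.31,0,-0.001,0],[-0.22,0.06,-0.309,0,-0.001,0]])

```text
clock: 4.05
tool_pos: [0.3704, -0.3729, 0.2002]
eef_rot: [[0.983, 0.001, -0.186], [0.186, 0.0, 0.983], [0.001, -1.0, 0.0]]
wrist_force: [1.5, 0.1, -0.3]
width: -0.0002
```

```bash
python3 - <<'E'
from h import *
np.set_printoptions(precision=4,suppress=True)
p=robot.snapshot("wrist");save(p,"w_iso",s=1.2);C=cloud(p)
for l,h in(("switch_tip",.112),("isolator",0)):
    for q in robot.mark_of(p,l): print(l,q["uv"],q["confidence"],onplane(p,*q["uv"],h))
k=(C[...,2]>.042)&(C[...,2]<.055)&(C[...,0]>.35)&(C[...,0]<.52)&(C[...,1]>-.44)&(C[...,1]<-.28)
print(k.sum(),cv2.minAreaRect(C[k][:,:2].astype(np.float32)*1000))
# jamb
p=dict(np.load("w_jamb.npz"));C=cloud(p);R,G,B=np.moveaxis(p["color"].astype(int),-1,0)
k=(C[...,2]>.095)&(C[...,2]<.118)&(C[...,0]>.5)&(C[...,0]<.7)&(C[...,1]>-.06)&(C[...,1]<.07)
a=.13;
for a in (.11,.125,.14):
    c,s=np.cos(a),np.sin(a);X=C[...,0]*c+C[...,1]*s;Y=-C[...,0]*s+C[...,1]*c
    # brass knuckles: tops
    K=k&(C[...,2]>.1055); xs=X[K];ys=Y[K]
    h,e=np.histogram(ys,bins=np.arange(ys.min(),ys.max()+.002,.002));print(a,[(round(float(ee),3),int(n)) for n,ee in zip(h,e)])
    top=K&(C[...,2]>.108);
    for sgn in(0,1):
        q=top&((Y<np.median(Y[top]))==bool(sgn));print("  x mean of crest",X[q].mean(),Y[q].min(),Y[q].max(),C[q][:,2].max())
kk=k&(R>1.9*B)&(G>70);print("brass",kk.sum(),cv2.minAreaRect(C[kk][:,:2].astype(np.float32)*1000))
E
python3 plan.py .045 .357,-.375,.101,.2 .463,-.3535,.101,.2
```

```text
isolator [254.8, 232.6] 0.85 [ 0.4532 -0.3608  0.    ]
isolator [110.8, 117.5] 0.81 [ 0.3524 -0.5294  0.    ]
3698 ((437.9317932128906, -359.28302001953125), (89.573974609375, 79.98513793945312), 12.20262622833252)
0.11 [(-0.093, 36), (-0.091, 35), (-0.089, 34), (-0.087, 33), (-0.085, 36), (-0.083, 34), (-0.081, 37), (-0.079, 32), (-0.077, 35), (-0.075, 35), (-0.073, 25), (-0.071, 0), (-0.069, 0), (-0.067, 0), (-0.065, 0), (-0.063, 0), (-0.061, 0), (-0.059, 0), (-0.057, 0), (-0.055, 0), (-0.053, 0), (-0.051, 0), (-0.049, 0), (-0.047, 0), (-0.045, 0), (-0.043, 5), (-0.041, 38), (-0.039, 35), (-0.037, 34), (-0.035, 33), (-0.033, 34), (-0.031, 35), (-0.029, 35), (-0.027, 32), (-0.025, 35), (-0.023, 33), (-0.021, 17)]
  x mean of crest 0.589484015989412 -0.07091854570908379 -0.019713786026455293 0.11255243958296451
  x mean of crest 0.5905417273509226 -0.09240808967546733 -0.07153380687457747 0.11236109923506761
0.125 [(-0.101, 36), (-0.099, 36), (-0.097, 34), (-0.095, 33), (-0.093, 36), (-0.091, 38), (-0.089, 36), (-0.087, 34), (-0.085, 34), (-0.083, 33), (-0.081, 22), (-0.079, 0), (-0.
[... 847 characters left out ...]
, 0), (-0.062, 0), (-0.06, 0), (-0.058, 43), (-0.056, 37), (-0.054, 35), (-0.052, 34), (-0.05, 34), (-0.048, 34), (-0.046, 34), (-0.044, 33), (-0.042, 33), (-0.04, 33), (-0.038, 16)]
  x mean of crest 0.5882999656500604 -0.08875895798114275 -0.03756141836614138 0.11255243958296451
  x mean of crest 0.5878186202083819 -0.1102222298086693 -0.0892177980070906 0.11236109923506761
brass 3888 ((629.286865234375, 13.748302459716797), (90.77262878417969, 75.45518493652344), 7.6393818855285645)
[[-0.044,0.329,0.002,0,-0.003,0],[-0.044,0.329,0.002,0,-0.003,0],[-0.044,0.329,0.002,0,-0.003,0],[0.361,0,0,0,0,0],[0.361,0,0,0,0,0]]
[[0.361,0,0,0,0,0],[0,0,0,0,0,0],[0,0,0,0,0,0],[0,0,0,0,0,0],[0,0,0,0,0,0]]
```

View pics/w_iso.png

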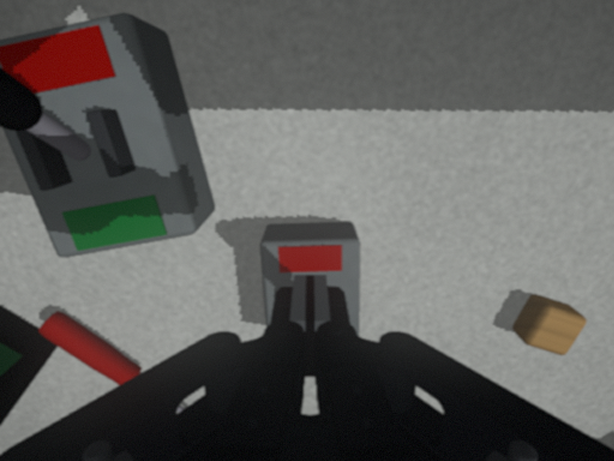

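The closed fingers are in line with the isolator's red patch (310,258). The lever is hidden behind the fingers.

Call:
jog_arm(steps=[[-0.044,0.329,0,0,-0.003,0],[-0.044,0.329,0,0,-0.003,0],[-0.044,0.329,0,0,-0.003,0],[0.1,0,0,0,0,0],[0.2,0,0,0,0,0]])

```text
clock: 4.7
tool_pos: [0.3871, -0.3675, 0.1018]
eef_rot: [[0.979, -0.001, -0.202], [0.202, 0.002, 0.979], [-0.001, -1.0, 0.002]]
wrist_force: [0.8, -1.0, 0.5]
width: -0.0003
```

Call:
jog_arm(steps=[[0.2,0,0,0,0,0],[0.2,0,0,0,0,0],[0.2,0,0,0,0,0],[0.2,0,0,0,0,0],[0,0,0,0,0,0]])

```text
clock: 5.2
tool_pos: [0.4522, -0.3548, 0.1042]
eef_rot: [[0.98, -0.034, -0.197], [0.197, -0.01, 0.98], [-0.035, -0.999, -0.003]]
wrist_force: [-53.8, -12.8, 27.1]
width: -0.0002
```

Call:
jog_arm(steps=[[0,0,0,0,0,0],[-0.1,0,0,0,0,0],[-0.3,-0.1,0,0,0,0],[0,-0.4,0,0,0,0],[0,-0.4,0,0,0,0]])

```text
clock: 5.7
tool_pos: [0.426, -0.3595, 0.1938]
eef_rot: [[0.979, -0.0, -0.202], [0.202, 0.001, 0.979], [0.0, -1.0, 0.001]]
wrist_force: [0.2, -1.0, -0.1]
width: -0.0
```

```bash
python3 - <<'E'
from h import *
np.set_printoptions(precision=4,suppress=True)
p=robot.snapshot("top");C=cloud(p);save(p,"iso_after",(320,180,110,110),5)
k=(C[...,2]>.085)&(C[...,2]<.135)&(C[...,0]>.36)&(C[...,0]<.56)&(C[...,1]>-.42)&(C[...,1]<-.3);print(k.sum(),C[k].mean(0),C[k].max(0))
for q in robot.mark_of(p,"switch_tip"): print(q["uv"],q["confidence"],onplane(p,*q["uv"],.112))
E
python3 plan.py .045 .5,0,.22,-.1 .45,.25,.2,-.38 .444,.3163,.16,-.3935
```

```text
62 [ 0.4759 -0.3482  0.1096] [ 0.4912 -0.3396  0.1266]
[204.3, 274.3] 0.7 [0.2781 0.1227 0.112 ]
[361.6, 209.4] 0.58 [ 0.4817 -0.348   0.112 ]
[435.4, 268.1] 0.46 [ 0.3107 -0.5657  0.112 ]
[[0.159,-0.025,0.379,0,0.016,0],[0.146,-0.025,0.384,0,0.016,0],[0.133,-0.025,0.388,0,0.016,0],[0.12,-0.025,0.393,0,0.016,0],[0.107,-0.025,0.396,0,0.016,0]]
[[0.093,-0.025,0.4,0,0.016,0],[0.08,-0.025,0.403,0,0.016,0],[0.066,-0.025,0.405,0,0.016,0],[0.053,-0.025,0.407,0,0.016,0],[-0.124,0.029,0.407,0.001,0.023,0.001]]
[[-0.143,0.03,0.4,0.001,0.023,0.001],[-0.162,0.031,0.393,0.001,0.023,0.001],[-0.181,0.032,0.384,0.001,0.023,0.001],[-0.199,0.033,0.375,0.001,0.023,0.001],[-0.217,0.034,0.365,0.001,0.023,0.001]]
[[-0.152,0.202,0.295,-0.001,0.002,-0.001],[-0.154,0.201,0.295,-0.001,0.002,-0.001],[0,0,0,0,0,0],[0,0,0,0,0,0],[0,0,0,0,0,0]]
```

View pics/iso_after.png

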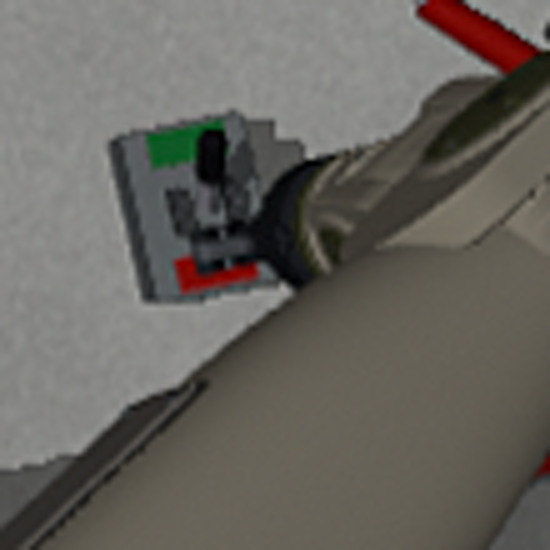

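The lever (210,155) now leans over the green patch, with its tip at about +33 mm, so the isolator is off. The push met the stop at about 55 N on the fingers. Next is the rail.

Call:
jog_arm(steps=[[0.159,-0.025,0.379,0,0.016,0],[0.146,-0.025,0.384,0,0.016,0],[0.133,-0.025,0.388,0,0.016,0],[0.12,-0.025,0.393,0,0.016,0],[0.107,-0.025,0.396,0,0.016,0]], gripper=0)

```text
clock: 6.3
tool_pos: [0.4665, -0.1569, 0.2058]
eef_rot: [[0.999, 0.002, -0.036], [0.036, -0.0, 0.999], [0.002, -1.0, -0.0]]
wrist_force: [0.8, -0.6, -0.7]
width: 0.0719
```

Call:
jog_arm(steps=[[0.093,-0.025,0.4,0,0.016,0],[0.08,-0.025,0.403,0,0.016,0],[0.066,-0.025,0.405,0,0.016,0],[0.053,-0.025,0.407,0,0.016,0],[-0.124,0.029,0.407,0.001,0.023,0.001]])

```text
clock: 6.8
tool_pos: [0.4908, 0.0464, 0.2135]
eef_rot: [[0.989, 0.003, 0.146], [-0.146, 0.003, 0.989], [0.003, -1.0, 0.003]]
wrist_force: [0.6, 0.2, -0.3]
width: 0.0853
```

Call:
jog_arm(steps=[[-0.143,0.03,0.4,0.001,0.023,0.001],[-0.162,0.031,0.393,0.001,0.023,0.001],[-0.181,0.032,0.384,0.001,0.023,0.001],[-0.199,0.033,0.375,0.001,0.023,0.001],[-0.217,0.034,0.365,0.001,0.023,0.001]])

```text
clock: 7.3
tool_pos: [0.446, 0.2549, 0.1985]
eef_rot: [[0.926, -0.007, 0.378], [-0.378, 0.017, 0.926], [-0.013, -1.0, 0.013]]
wrist_force: [1.0, -0.6, 0.4]
width: 0.0853
```

Call:
jog_arm(steps=[[-0.152,0.202,0.295,-0.001,0.002,-0.001],[-0.154,0.201,0.295,-0.001,0.002,-0.001],[0,0,0,0,0,0],[0,0,0,0,0,0],[0,0,0,0,0,0]])

```text
clock: 7.8
tool_pos: [0.4408, 0.3185, 0.1588]
eef_rot: [[0.923, -0.006, 0.385], [-0.385, 0.01, 0.923], [-0.009, -1.0, 0.007]]
wrist_force: [-0.1, 0.2, -0.6]
width: 0.0854
```

```bash
python3 - <<'E'
from h import *
np.set_printoptions(precision=4,suppress=True)
p=robot.snapshot("wrist");save(p,"w_rail2",s=1.2);C=cloud(p)
k=(C[...,2]>.04)&(C[...,2]<.053)&(C[...,0]>.38)&(C[...,0]<.53)&(C[...,1]>.26)&(C[...,1]<.38)
n,L,st,ce=cv2.connectedComponentsWithStats(k.astype(np.uint8))
for i in range(1,n):
    if st[i,4]>500:
        q=L==i;print(st[i,4],cv2.minAreaRect(C[q][:,:2].astype(np.float32)*1000))
for l,h in(("rail_center",.022),("rail_bore",.046)):
    for q in robot.mark_of(p,l): print(l,q["uv"],q["confidence"],onplane(p,*q["uv"],h))
E
python3 plan.py .035 .444,.3163,.0275,-.3935
```

```text
4915 ((448.34210205078125, 314.2054443359375), (40.06902313232422, 89.51343536376953), 67.34471130371094)
rail_center [256.6, 185.4] 0.68 [0.4448 0.3166 0.022 ]
rail_bore [256.2, 255.6] 0.67 [0.4961 0.2946 0.046 ]
[[0.01,0.328,-0.003,-0.001,0,-0.001],[0.009,0.328,-0.002,-0.001,0,-0.001],[0.009,0.328,-0.001,-0.001,0,-0.001],[0.008,0.328,-0.001,-0.001,0,-0.001],[0,0,0,0,0,0]]
```

Call:
jog_arm(steps=[[0.01,0.328,-0.003,-0.001,0,-0.001],[0.009,0.328,-0.002,-0.001,0,-0.001],[0.009,0.328,-0.001,-0.001,0,-0.001],[0.008,0.328,-0.001,-0.001,0,-0.001],[0,0,0,0,0,0]])

```text
clock: 8.45
tool_pos: [0.4406, 0.3142, 0.0229]
eef_rot: [[0.922, -0.009, 0.388], [-0.388, -0.005, 0.922], [-0.006, -1.0, -0.008]]
wrist_force: [-0.9, -1.2, 0.0]
width: 0.085
```

Call:
jog_arm(steps=[[0,0,0,0,0,0],[0,0,0,0,0,0],[0,0,0,0,0,0],[0,0,0,0,0,0],[0,0,0,0,0,0]], gripper=1)

```text
clock: 8.95
tool_pos: [0.4447, 0.3171, 0.0285]
eef_rot: [[0.922, 0.001, 0.386], [-0.386, 0.0, 0.922], [0.001, -1.0, 0.001]]
wrist_force: [-1.4, -1.9, 5.4]
width: 0.0394
```

Call:
jog_arm(steps=[[0,0,0,0,0,0],[0,-0.05,0,0,0,0],[0,-0.1,0,0,0,0],[0,-0.2,0,0,0,0],[0,-0.3,0,0,0,0]])

```text
clock: 9.45
tool_pos: [0.4417, 0.3159, 0.0908]
eef_rot: [[0.923, -0.006, 0.386], [-0.386, -0.003, 0.923], [-0.005, -1.0, -0.005]]
wrist_force: [0.8, -0.1, -4.2]
width: 0.0394
```

Call:
jog_arm(steps=[[0,-0.3,0,0,0,0],[0,-0.3,0,0,0,0],[0,0,0,0,0,0],[0,0,0,0,0,0],[0,0,0,0,0,0]])

```text
clock: 9.95
tool_pos: [0.4424, 0.3162, 0.1497]
eef_rot: [[0.923, -0.005, 0.386], [-0.386, -0.002, 0.923], [-0.004, -1.0, -0.004]]
wrist_force: [0.4, -0.5, -4.5]
width: 0.0389
```

```bash
cat > meas.py <<'E'
from h import *
from scipy.optimize import least_squares
np.set_printoptions(precision=4,suppress=True)
def jambfit(p,a=.132):
    C=cloud(p);c,s=np.cos(a),np.sin(a);X=C[...,0]*c+C[...,1]*s;Y=-C[...,0]*s+C[...,1]*c;Z=C[...,2]
    x0,y0=.5891,-.0686  # rough bore in rotated frame
    out=[]
    for lo,hi in((-.036,-.016),(.016,.036)):
        k=(Y-y0>lo)&(Y-y0<hi)&(abs(X-x0)<.014)&(Z>.094)&(Z<.118)&(X-x0<.010)
        f=least_squares(lambda q:np.hypot(X[k]-q[0],Z[k]-q[1])-.011,[x0,.1],loss="soft_l1",f_scale=.001)
        out.append((k.sum(),f.x))
    k=(abs(X-x0)<.008)&(Z>.104)&(Z<.118)&(abs(Y-y0)<.06);ys=np.sort(Y[k]);g=np.argmax(np.diff(ys))
    gap=(ys[g],ys[g+1]);ym=np.mean(gap);ext=(np.percentile(ys,.5)+np.percentile(ys,99.5))/2
    xm=np.mean([o[1][0] for o in out])
    print(out,"gap",gap,ext,"bore xy",[xm*c-ym*s,xm*s+ym*c],"extmid",[xm*c-ext*s,xm*s+ext*c])
    k=(Z>.094)&(Z<.1)&(abs(X-x0-.061)<.06)&(abs(Y-y0)<.075)&(X-x0>.012);print("front wood edge X",np.percentile(X[k],1)-.016)
E
python3 - <<'E'
from meas import *
for n in("w_jamb","top0"): 
    for a in(.125,.133,.14): print(n,a);jambfit(dict(np.load(n+".npz")),a)
s=robot.state();P=np.array(s["tool_pos"]);M=np.array(s["eef_rot"])
p=robot.snapshot("wrist");save(p,"w_held",s=1.2);T=(cloud(p)-P)@M
k=(abs(T[...,0])<.1)&(abs(T[...,2])<.035)&(T[...,1]<.02)&(T[...,1]>-.04)
n,L,st,ce=cv2.connectedComponentsWithStats(k.astype(np.uint8))
print(k.sum())
m=k&(T[...,0]<-.012)&(T[...,0]>-.05)&(T[...,1]<-.01)&(T[...,1]>-.03)
Q=T[m];A=np.c_[Q[:,0],Q[:,2],np.ones(len(Q))];co=np.linalg.lstsq(A,Q[:,1],rcond=None)[0];print("top plane y=ax+bz+c",co,len(Q),Q.min(0),Q.max(0))
print(cv2.minAreaRect(Q[:,[0,2]].astype(np.float32)*1000))
E
python3 plan.py .045 .46,.2,.2,-.1 .465,-.007,.2,.132
```

```text
w_jamb 0.125
[(np.int64(394), array([0.5909, 0.0999])), (np.int64(399), array([0.5906, 0.0999]))] gap (np.float64(-0.07983665132921675), np.float64(-0.049399524607400054)) -0.05621174244039469 bore xy [np.float64(0.5942054586340784), np.float64(0.009538743614839362)] extmid [np.float64(0.5931573997466416), np.float64(0.017879500037559053)]
front wood edge X 0.5902748560110266
w_jamb 0.133
[(np.int64(474), array([0.5901, 0.0999])), (np.int64(449), array([0.5903, 0.0999]))] gap (np.float64(-0.0845975780465604), np.float64(-0.054087572148686716)) -0.05836241888466978 bore xy [np.float64(0.594191633113121), np.float64(0.009536351887861796)] extmid [np.float64(0.592735573917464), np.float64(0.020419537178924814)]
front wood edge X 0.5897752275589626
w_jamb 0.14
[(np.int64(382), array([0.5895, 0.0999])), (np.int64(359), array([0.59  , 0.0998]))] gap (np.float64(-0.08875358340662383), np.float64(-0.05821154566026824)) -0.06022362410603606 bore xy [np.float64(0.594201909173965), np.float64(0.009527437080722415)] extmid [np.float64(0.5923517153298418), np.float64(0.022656651984774193)]
front 
[... 984 characters left out ...]
50676545593717), np.float64(0.00936260652304298)] extmid [np.float64(0.5932190011249162), np.float64(0.022480890480787975)]
front wood edge X 0.5896813215463576
21594
top plane y=ax+bz+c [-0.2997  0.0002 -0.0253] 8633 [-0.0407 -0.03   -0.0335] [-0.012  -0.01    0.0333]
((-26.36046600341797, -0.0788116455078125), (28.706491470336914, 66.80195617675781), 0.007393649313598871)
[[0.203,-0.168,-0.335,0.001,-0.047,-0.001],[0.17,-0.168,-0.353,0.001,-0.047,-0.001],[0.135,-0.168,-0.368,0.001,-0.047,-0.001],[0.052,-0.001,-0.411,0,-0.022,0],[0.033,-0.001,-0.413,0,-0.022,0]]
[[0.014,-0.001,-0.414,0,-0.022,0],[-0.006,-0.001,-0.414,0,-0.022,0],[-0.025,-0.001,-0.413,0,-0.022,0],[0,0,0,0,0,0],[0,0,0,0,0,0]]
```

View pics/w_held.png

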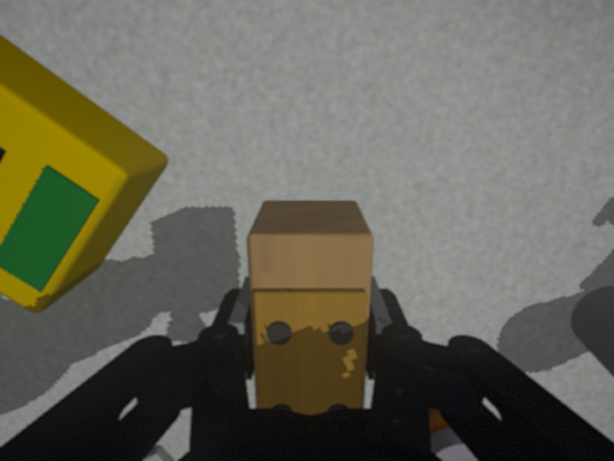

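The rail is held centred, its rear end at about row 232 and its leaf lit at (310,350). The leaf plane fit included finger points, so I'll redo it at the next stop.

Call:
jog_arm(steps=[[0.203,-0.168,-0.335,0.001,-0.047,-0.001],[0.17,-0.168,-0.353,0.001,-0.047,-0.001],[0.135,-0.168,-0.368,0.001,-0.047,-0.001],[0.052,-0.001,-0.411,0,-0.022,0],[0.033,-0.001,-0.413,0,-0.022,0]])

```text
clock: 10.5
tool_pos: [0.4627, 0.1162, 0.2008]
eef_rot: [[1.0, 0.004, 0.006], [-0.006, 0.003, 1.0], [0.004, -1.0, 0.003]]
wrist_force: [1.0, -0.5, -3.7]
width: 0.039
```

Call:
jog_arm(steps=[[0.014,-0.001,-0.414,0,-0.022,0],[-0.006,-0.001,-0.414,0,-0.022,0],[-0.025,-0.001,-0.413,0,-0.022,0],[0,0,0,0,0,0],[0,0,0,0,0,0]])

```text
clock: 11.0
tool_pos: [0.4653, -0.0073, 0.2002]
eef_rot: [[0.992, 0.003, -0.126], [0.126, 0.004, 0.992], [0.003, -1.0, 0.004]]
wrist_force: [0.1, 0.2, -4.6]
width: 0.0392
```

```bash
cat > held.py <<'E'
from h import *
np.set_printoptions(precision=4,suppress=True)
s=robot.state();P=np.array(s["tool_pos"]);M=np.array(s["eef_rot"]);print(P,s["wrist_force"],s["width"])
p=robot.snapshot("wrist");T=(cloud(p)-P)@M;np.save("heldT.npy",T)
col=p["color"].astype(int);br=(col[...,0]>1.25*col[...,2])&(col[...,0]>50)
X,Y,Z=np.moveaxis(T,-1,0)
for x0,x1 in((-.05,-.035),(-.035,-.03),(-.03,-.02),(-.02,-.005)):
    m=br&(X>x0)&(X<x1)&(abs(Z)<.03)&(Y>-.05)&(Y<.05)
    if m.sum()>20:
        yt=np.percentile(Y[m],10);print(x0,x1,m.sum(),"Y pct",np.percentile(Y[m],[2,25,50,75,98]),"Z lo/hi",np.percentile(Z[m],[1,99]))
m=br&(X>-.033)&(X<.02)&(abs(Z)<.016)&(Y>-.035)&(Y<-.008)
Q=T[m];c=np.linalg.lstsq(np.c_[Q[:,0],Q[:,2],np.ones(len(Q))],Q[:,1],rcond=None)[0];r=Q[:,1]-np.c_[Q[:,0],Q[:,2],np.ones(len(Q))]@c
print("leaf y=ax+bz+c",c,len(Q),"rms",r.std(),Q.min(0),Q.max(0))
m=br&(abs(Z)<.016)&(Y>-.012)&(Y<.025)&(X<-.03)&(X>-.06)
Q=T[m];c=np.linalg.lstsq(np.c_[Q[:,1],Q[:,2],np.ones(len(Q))],Q[:,0],rcond=None)[0];r=Q[:,0]-np.c_[Q[:,1],Q[:,2],np.ones(len(Q))]@c
print("rear x=ay+bz+c",c,len(Q),r.std())
E
python3 held.py
```

```text
[ 0.4653 -0.0073  0.2002] [ 0.0743  0.2402 -4.5537] 0.03921918530868089
-0.05 -0.035 3738 Y pct [-0.0165 -0.0152 -0.0091  0.0047  0.0224] Z lo/hi [-0.0181  0.0192]
-0.035 -0.03 1252 Y pct [-0.0168 -0.016  -0.0157 -0.0152 -0.0144] Z lo/hi [-0.0187  0.0196]
-0.03 -0.02 2859 Y pct [-0.0203 -0.0174 -0.0159 -0.0154 -0.0144] Z lo/hi [-0.0187  0.0195]
-0.02 -0.005 2873 Y pct [-0.0209 -0.02   -0.0196 -0.0192 -0.0144] Z lo/hi [-0.019   0.0213]
leaf y=ax+bz+c [-0.0779  0.0037 -0.0193] 9303 rms 0.0013397810668510305 [-0.033  -0.0221 -0.016 ] [ 0.02   -0.0139  0.016 ]
rear x=ay+bz+c [-0.0003  0.0007 -0.04  ] 1793 0.00018692396392765314
```

The rail sits square in the gripper: rear face at x = -40.0 mm, no tilt, wood top 15.7 mm above the TCP. That puts rail_bore at (56, -17.7, 0.4) mm in the tool frame. The jamb bore is at (0.5943, 0.0096, 0.100), yaw 0.133, so the final TCP is (0.5388, 0.0018, 0.0823).

```bash
python3 plan.py .035 .4694,-.0075,.0823,.133
```

```text
[[0.009,0.295,-0.005,0,-0.001,0],[0.009,0.295,-0.005,0,-0.001,0],[0.009,0.295,-0.005,0,-0.001,0],[0.009,0.295,-0.005,0,-0.001,0],[0,0,0,0,0,0]]
```

Call:
jog_arm(steps=[[0.009,0.295,-0.005,0,-0.001,0],[0.009,0.295,-0.005,0,-0.001,0],[0.009,0.295,-0.005,0,-0.001,0],[0.009,0.295,-0.005,0,-0.001,0],[0,0,0,0,0,0]])

```text
clock: 11.55
tool_pos: [0.4669, -0.0054, 0.0796]
eef_rot: [[0.99, -0.003, -0.14], [0.14, 0.005, 0.99], [-0.003, -1.0, 0.006]]
wrist_force: [-1.5, -0.6, -4.1]
width: 0.0395
```

Call:
jog_arm(steps=[[0,0,0,0,0,0],[0,0,0,0,0,0],[0,0,0,0,0,0],[0,0,0,0,0,0],[0,0,0,0,0,0]])

```text
clock: 12.05
tool_pos: [0.4712, -0.0077, 0.0843]
eef_rot: [[0.99, 0.007, -0.137], [0.137, 0.003, 0.991], [0.007, -1.0, 0.002]]
wrist_force: [0.1, -0.2, -3.1]
width: 0.0391
```

```bash
python3 held.py; python3 plan.py .01 .5091,-.0022,.0823,.133
```

```text
[ 0.4712 -0.0077  0.0843] [ 0.1214 -0.2113 -3.1053] 0.0391326040120452
-0.05 -0.035 3781 Y pct [-0.0166 -0.0151 -0.0092  0.0047  0.0225] Z lo/hi [-0.0184  0.0192]
-0.035 -0.03 1254 Y pct [-0.0168 -0.016  -0.0157 -0.0152 -0.0144] Z lo/hi [-0.0189  0.0195]
-0.03 -0.02 2880 Y pct [-0.0204 -0.0175 -0.016  -0.0154 -0.0145] Z lo/hi [-0.0189  0.0196]
-0.02 -0.005 2859 Y pct [-0.0209 -0.02   -0.0196 -0.0191 -0.0145] Z lo/hi [-0.0189  0.0207]
leaf y=ax+bz+c [-0.0777  0.0025 -0.0193] 9316 rms 0.001337759829792825 [-0.033  -0.0221 -0.016 ] [ 0.02   -0.0137  0.016 ]
rear x=ay+bz+c [-0.0007  0.0003 -0.04  ] 1822 0.00018966377273997622
[[0.096,0.005,0.001,0,0.001,0.001],[0.096,0.005,0.001,0,0.001,0.001],[0.096,0.005,0.001,0,0.001,0.001],[0.096,0.005,0.001,0,0.001,0.001],[0,0,0,0,0,0]]
```

Call:
jog_arm(steps=[[0.03,0,0,0,0,0],[0.08,0,0,0,0,0],[0.1,0,0,0,0,0],[0.08,0,0,0,0,0],[0.03,0,0,0,0,0]])

```text
clock: 12.6
tool_pos: [0.504, -0.0032, 0.0837]
eef_rot: [[0.99, 0.006, -0.138], [0.138, 0.003, 0.99], [0.007, -1.0, 0.002]]
wrist_force: [-0.8, 0.1, -3.5]
width: 0.039
```

Call:
jog_arm(steps=[[0,0,0,0,0,0],[0,0,0,0,0,0],[0,0,0,0,0,0],[0,0,0,0,0,0],[0,0,0,0,0,0]])

```text
clock: 13.1
tool_pos: [0.5021, -0.0032, 0.0838]
eef_rot: [[0.99, 0.005, -0.137], [0.137, 0.003, 0.991], [0.006, -1.0, 0.003]]
wrist_force: [1.3, 0.3, -3.1]
width: 0.0393
```

Call:
jog_arm(steps=[[0,0,0,0,0,0],[0,0,0,0,0,0],[0,0,0,0,0,0],[0,0,0,0,0,0],[0,0,0,0,0,0]])

```text
clock: 13.6
tool_pos: [0.5024, -0.0032, 0.0837]
eef_rot: [[0.99, 0.005, -0.137], [0.137, 0.003, 0.991], [0.006, -1.0, 0.003]]
wrist_force: [-0.9, 0.4, -3.3]
width: 0.0397
```

```bash
python3 plan.py .01 .5190,-.0008,.0823,.133; python3 - <<'E'
from h import *
p=robot.snapshot("top");save(p,"top_pre",(215,130,70,60),8)
E
```

```text
[[0.084,0.008,0,-0.001,0.001,0.001],[0.084,0.008,0.001,-0.001,0.001,0.001],[0,0,0,0,0,0],[0,0,0,0,0,0],[0,0,0,0,0,0]]
```

View pics/top_pre.png

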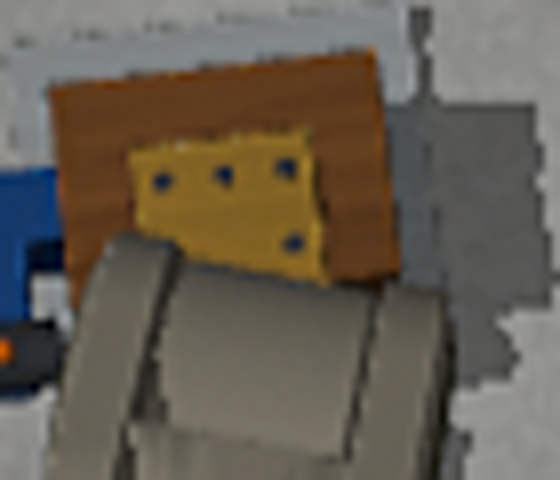

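The arm hides the knuckles from above, so I'll continue on measurements. It has settled: 36.7 mm still to go along tool x and 1.5 mm down.

Call:
jog_arm(steps=[[0.02,0.005,0,0,0,0],[0.05,0.01,0,0,0,0],[0.06,0,0,0,0,0],[0.05,0,0,0,0,0],[0.02,0,0,0,0,0]])

```text
clock: 14.15
tool_pos: [0.5232, -0.0004, 0.0824]
eef_rot: [[0.99, 0.006, -0.138], [0.138, 0.003, 0.99], [0.006, -1.0, 0.002]]
wrist_force: [1.0, 0.1, -3.6]
width: 0.0393
```

Call:
jog_arm(steps=[[0,0,0,0,0,0],[0,0,0,0,0,0],[0,0,0,0,0,0],[0,0,0,0,0,0],[0,0,0,0,0,0]])

```text
clock: 14.65
tool_pos: [0.522, -0.0005, 0.0824]
eef_rot: [[0.99, 0.005, -0.137], [0.137, 0.003, 0.991], [0.006, -1.0, 0.003]]
wrist_force: [-0.0, 0.2, -3.8]
width: 0.0391
```

Call:
jog_arm(steps=[[0.02,0,0,0,0,0],[0.04,0.002,0,0,0,0],[0.05,0.002,0,0,0,0],[0.04,0,0,0,0,0],[0.02,0,0,0,0,0]])

```text
clock: 15.15
tool_pos: [0.5397, 0.0019, 0.082]
eef_rot: [[0.99, 0.006, -0.138], [0.138, 0.003, 0.99], [0.006, -1.0, 0.002]]
wrist_force: [0.0, -0.2, -3.1]
width: 0.0393
```

Call:
jog_arm(steps=[[0,0,0,0,0,0],[0,0,0,0,0,0],[0,0,0,0,0,0],[0,0,0,0,0,0],[0,0,0,0,0,0]])

```text
clock: 15.65
tool_pos: [0.5389, 0.0019, 0.0821]
eef_rot: [[0.99, 0.005, -0.137], [0.137, 0.003, 0.991], [0.006, -1.0, 0.003]]
wrist_force: [0.7, -0.2, -3.6]
width: 0.0393
```

Call:
jog_arm(steps=[[0,0,0,0,0,0],[0,0,0,0,0,0],[0,0,0,0,0,0],[0,0,0,0,0,0],[0,0,0,0,0,0]])

```text
clock: 16.15
tool_pos: [0.539, 0.0019, 0.082]
eef_rot: [[0.99, 0.005, -0.137], [0.137, 0.003, 0.991], [0.006, -1.0, 0.003]]
wrist_force: [0.0, 0.6, -3.3]
width: 0.0394
```

```bash
python3 held.py; python3 - <<'E'
from h import *
s=robot.state();P=np.array(s["tool_pos"]);M=np.array(s["eef_rot"])
b=P+M@[.056,-.0177,.0004];d=b-[.5943,.0096,.1];c,q=np.cos(.133),np.sin(.133)
print("bore err in jamb frame mm",1000*np.array([d[0]*c+d[1]*q,-d[0]*q+d[1]*c,d[2]]),np.round(s["wrist_force"],2))
p=robot.snapshot("top");C=cloud(p)
k=(C[...,2]>.085)&(C[...,2]<.135)&(C[...,0]>.36)&(C[...,0]<.56)&(C[...,1]>-.42)&(C[...,1]<-.3);print("lever",k.sum(),C[k].mean(0))
a=robot.snapshot("side");save(a,"side_end",(160,100,160,120),4)
E
```

```text
[0.539  0.0019 0.082 ] [ 0.0229  0.5572 -3.2926] 0.03936922718357812
-0.05 -0.035 3778 Y pct [-0.0165 -0.0152 -0.0091  0.0046  0.0227] Z lo/hi [-0.0183  0.0191]
-0.035 -0.03 1254 Y pct [-0.0168 -0.0161 -0.0157 -0.0153 -0.0145] Z lo/hi [-0.0189  0.0195]
-0.03 -0.02 2879 Y pct [-0.0203 -0.0175 -0.0159 -0.0154 -0.0145] Z lo/hi [-0.0188  0.0195]
-0.02 -0.005 2853 Y pct [-0.0208 -0.02   -0.0196 -0.0192 -0.0144] Z lo/hi [-0.0189  0.0207]
leaf y=ax+bz+c [-0.0772  0.0016 -0.0193] 9296 rms 0.0013312521911377662 [-0.033  -0.0222 -0.016 ] [ 0.02   -0.0136  0.016 ]
rear x=ay+bz+c [-0.0015  0.0005 -0.04  ] 1806 0.00018290519665290232
bore err in jamb frame mm [0.04734843 0.32415069 0.02858483] [ 0.09 -0.18 -3.6 ]
lever 63 [ 0.47565522 -0.34819528  0.10948785]
```

View pics/side_end.png

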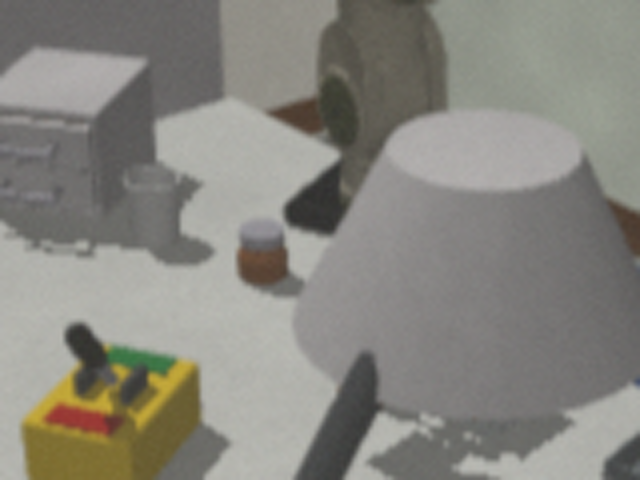

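The lamp hides the fit in the side view, and the jar and cup stand undisturbed. All the measurements agree, there is no contact force and the arm is still, so I'm handing in.

```bash
python3 -c "
from workcell import robot
print(robot.sign_off())"
```

```text
the job is handed in; nothing more can be done
None
```

I flipped the small grey isolator's lever to off, picked up the rail, brought its knuckle between the jamb's two knuckles, and handed in while holding it there. Total time was about 16 s of the 58 s allowed.

**Fit:** my last estimate of the bore error in the jamb frame was 0.0 mm across, 0.3 mm along the gap and 0.0 mm in height, with tilt and yaw off by under 0.01 rad. This comes from the wrist camera plus the measured tool pose. The arm and lamp hid the knuckles from the top and side cameras, so I could not see the final fit directly.

**Forces and grip:** the wrist showed only the rail's weight (about 3.5 N) and no sideways push. The rail had not slipped, and its opening in the gripper stayed at 39 mm.

**Isolator:** a last depth check showed the lever still over on the green side.

**Not clean:** the push carried the lever into its stop, and the wrist force read about 61 N. That was on the fingertips and below the 120 N wrist limit. However, if it counts as the gripper's body pressing, it would be over the 40 N limit. I did not measure every bystander's position at the end.

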